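# Move the drop-in guard to the polishing unit that carries the buff

## Robot

A 6-joint arm with a two-finger parallel gripper is mounted at the origin on the work surface. World frame = base frame: x ahead of the robot, y to its left, z up, the work surface at z = 0. Lengths are in mm, angles in degrees, forces in N, time in s.
With the tool pointing down it reaches from about 300 to 850 mm from the base axis. Payload 4.2 kg.
Tool frame: the origin (TCP) lies midway between the tips of the shut fingers; the grasp point (between the pads) lies 19 mm behind it (env.grasp_offset is the distance from the TCP to the grasp point, in mm); z points along the fingers, y is the line along which they close (so a half turn about z gives the same grasp; the last joint's range is limited). The gripper opens to 91 mm and grips with 3 to 60 N. Pads are 32 mm wide; open, the fingers measure 118 mm over their backs; the gripper's body (76 mm by 178 mm) begins 60 mm behind the grasp point.
Start: joints at [-76.089, 18.312, 89.639, -0, 72.044, -1.146], TCP at [149.379, -555.274, 213.976] pointing down, gripper open.
Joint ranges: [-177.97, 177.97], [-48.28, 115.42], [12.27, 149.76], [-77.06, 257.06], [2.81, 150.46], [-146.56, 146.56]. Speed limits (degrees/s): [147.25, 147.25, 180, 180, 180, 180].

## Interface

Orientations are given as [roll, pitch, yaw] about the fixed x, y, z axes, in that order (R = Rz(yaw) Ry(pitch) Rx(roll)).
In Python, from workcell import env, optics gives the robot as it stands. The module is installed in compiled form; this text tells all that it offers.
- The arm moves only by the tool send_rows, never from a script. Its argument "targets" is a list that holds one entry, the list of rows, each a list of 7 numbers: the turn, a rotation vector about the world's x, y, z scaled (see below), then the shift along the world's x, y, z scaled (see below), then the closure, from -1 (fully open) to 1 (shut). In form: [[[rx, ry, rz, x, y, z, gripper], ...]]. A call has 1 to 12 rows; each row shifts and turns the commanded pose from where the row before left it; what a row does not reach is not made up. The controller multiplies each number of a shift by 0.2 m and each number of a turn by pi/2 rad. A row lasts 1/10 s, in which the tool goes at most 50 mm and 8.59 degrees, less where a joint would pass 70% of its speed; a pose out of reach is approached as far as the arm can. A call with a number of a shift or a turn outside -1 to 1 is refused whole. A call with a gripper value outside its range is refused whole. The fingers move at their own pace and stop on an object; "grip_force" is the grip in N (left out, the last holds). Time passes only in rows, so rows that do not move let the fingers close. It gives the time, the measured TCP pose, the force, the opening and the grip force at its end, in the units of the state.
- env.state(): the state, without advancing time (a new reading comes with each control period).
- optics.grab_frame(name): name is "side" or "top" or "wrist"; returns (picture, depth): 420x560x3 uint8, red, green, blue; 420x560 float32, mm along the optical axis (not along the pixel's ray), 0 where there is no reading.
- optics.camera_info(name): a dict with "camera_matrix" (3x3 intrinsics, pixels), "R" (3x3) and "t" (3): a world point X has camera coordinates R X + t; the wrist camera has in their place "mount" (4x4, takes a point from camera to tool coordinates, whose origin is the TCP and whose axes are the flange's). Camera axes: x right, y down, z forward; pixel columns grow to the right and rows downward; lengths in mm; the calibration is good to about 2 mm. A picture is of the moment at which its call begins: read the wrist's pose just before it. camera_info takes no time and is no camera call.
- env.job_done(): hands the job in; it is judged then, once.
Trained networks look in the newest picture that a camera, given by its name, has taken for a name from the list of things; names that differ only in an ending like _2 or _b are one class to them, and where a whole thing is asked for, a point or a joint stands for the part that bears it (a point fixed in the world has none). Each returns a list of dicts, best first, with "conf" (0 to 1); they miss things now and then, are a little off and sometimes report something else, mostly with a low value. They report only what shows in the picture. A call takes as long as a camera call. They do not tell look-alikes from the thing itself.
- optics.silhouettes(camera, name): "mask" (420x560 bool, what is visible of it) and "at" ([column, row] in pixels, amid what is visible of it).
- optics.place_of(camera, name): "at" ([column, row] in pixels: a listed point, or the origin of a listed thing).
The state is a dict: "time_s": time; "qpos": joint angles; "qvel": joint speeds; "effort": joint torques, N m; "ee_pos": TCP position; "ee_rot": TCP orientation; "force": force on the tool from outside, world axes, zero at the start; "torque": the same for the moment, N m; "gripper_width": finger opening in mm; "gripper_force": force on a finger pad.
Only numpy, scipy, OpenCV 4.12 (cv2) and the standard library are available. Lean on these libraries where they do the work, as an engineer would, in place of code of your own. Each camera call takes 0.05 s, during which the arm holds its last target. There are 200 camera calls.

## Task

The polishing unit with the buff on its spindle has no guard: take the clear guard off the idle unit by pinching its red sprung hinge-pin tab back against the lug and lifting it straight out, and hang it on the unit with the buff. Keep the pin drawn back until the hinge tube has come down gently to rest in both seats, whose height you must feel for, then let the pin spring fully home so that the guard hangs straight. Do not force either hinge, and leave everything else on the bench where it is.

Things in the scene. Friction and masses are not known exactly. Their poses are not given: they have to be found in the camera images.
- guard: Clear shield 116 mm wide (y), 4 thick, hanging to 95 mm below an aluminium hinge tube 14 in diameter, 140 long (y -70 to 70); about 0.3 kg. Origin: middle of the tube, on the hinge axis; y along the tube, z up when hanging, x away from the hood. To carry it, pinch lug and tab from above with the fingers closing along y, fingertips 9 mm or more above the axis.
- guard_pin (a joint): Draw of the sprung hinge pin, m: 0 fully out (8 mm in diameter, sticks 12 mm out of the tube's -y end), 0.012 fully back at its stop, flush in the tube. The spring pushes it out: 5 N at 0, 10 N at 0.012.
- guard_lug (a point): On the lug, a fixed aluminium plate standing up from the tube: middle of its flat outer (+y) face, guard frame (0, 21, 31) mm. Lug 22 wide (x), 6 thick (y), top 42 mm above the axis. Axes as the guard.
- guard_tab (a point): On the red tab, the pin's finger plate (22 x 6 mm, top 42 above the axis): middle of its flat outer (-y) face, guard frame (0, -33, 31) mm with the pin out. Squeezing tab and lug together from outside brings it to y -21: pin fully back, the pair 42 mm wide and centred on the guard's y = 0.
- guard_stub (a point): Outer end of the fixed stub, 8 mm in diameter, that sticks 14 mm out of the tube's +y end: guard frame (0, 84, 0) mm.
- hood_idle: Cream dust hood of a bench polishing unit, fixed, 170 (x) x 190 (y) x 168 mm high, open on its +x front; on its -y side a blue motor 84 mm thick, top at 127 mm, out to y -190. Origin: centre of the hood's underside, z up. Out of use: bare spindle, red switch. The guard hangs here at the start.
- hood_idle_hinge (a point): Hinge axis of the idle unit, midway between its two ears: hood frame (105, 0, 175) mm, axes as the hood. The hung guard's origin lies here, free to shift 3 mm along y either way.
- hood_idle_slot (a point): Hinge's +y ear, 6 mm thick: middle of its open-topped slot, hood frame (105, 76, 175) mm, for the stub. Slot 11 mm wide (x), floor 4 below the axis, mouth flaring to about 25 wide at 18 above the axis (the highest metal).
- hood_idle_eye (a point): Hinge's -y ear, 6 mm thick: middle of its closed 12 x 12 mm window for the pin, hood frame (105, -76, 175) mm; ear top 14 above the axis. Just inside it, y -73 to -63, an open-topped saddle carries the tube's end: 17 mm wide, floor 7 below the axis, mouth flaring to about 32 wide at 13 above it.
- hood_buff: Cream dust hood of a bench polishing unit, fixed, 170 (x) x 190 (y) x 168 mm high, open on its +x front; on its -y side a blue motor 84 mm thick, top at 127 mm, out to y -190. Origin: centre of the hood's underside, z up. In use: yellow cloth buff 94 mm in diameter on its spindle, green switch. It has no guard at the start.
- hood_buff_hinge (a point): Nominal hinge axis of the unit with the buff, hood frame (105, 0, 175) mm. Same ears, slot, saddle and window as on the idle unit, but on a bracket clamped by screws in upright slots: it sits anywhere from 12 mm below to 12 mm above this point, not measured, so feel for the seats. x, y and direction are as given; it does not give way.
- driver_stand: Bystander: round dark screwdriver stand, 84 in diameter, 87 high with its drivers. Origin: centre of its underside (so for all bystanders).
- loupe: Bystander: black eye loupe, 38 in diameter, 34 high.
- case_holder: Bystander: brass and steel holder with a watch case in it, 30 x 92 x 28 high.
- rouge_bar: Bystander: dark red bar of polishing compound, 85 x 36 x 28 high.
- spare_buff: Bystander: spare yellow cloth buff lying flat, 90 in diameter, 20 high.
- oil_jar: Bystander: small amber jar, 44 in diameter, 50 high.
- parts_tray: Bystander: wine-red compartment tray, 140 x 100 x 18 high.
Mind the look-alikes: they are no part of the job. What is shaped like the guard but orange or yellow is not meant.

How it is judged (in metres and radians):
On the way, in this order (a step that is already met when the one before it is completed fails the run):
1. the pin is drawn back while the guard still sits in the idle unit's hinge (value of joint guard_pin above 0.0095 m and distance between guard and hood_idle_hinge below 0.008 m), for 0.1 s.
2. the guard is lifted clear of the idle unit's hinge (z of guard in the frame of hood_idle_hinge above 0.03 m and contact force between guard and hood_idle below 0.05 N), for 0.1 s.
3. the guard rests in the hinge seats of the unit with the buff (at least 1 N on them) for 0.2 s with the pin still drawn back (x of guard in the frame of hood_buff_hinge between -0.003 and 0.003 m and y of guard in the frame of hood_buff_hinge between -0.005 and 0.005 m and z of guard in the frame of hood_buff_hinge between -0.015 and 0.014 m and angle between guard's own z axis and vertical below 0.1 rad and angle between the y axis of guard and the y axis of hood_buff_hinge, either way round below 0.04 rad and value of joint guard_pin above 0.0085 m and contact force between guard and hood_buff above 1 N), for 0.2 s.
At the end, for the whole second after the job is handed in: Guard hangs on the buff unit's hinge, let go and still: origin within 3 mm (x), 5 mm (y), -15 to +14 mm (z) of the nominal hinge point, within 0.1 rad of upright and 0.04 rad of the hinge's line, its weight (over 0.8 N) on the hinge, pin out to within 2 mm of home (x of guard in the frame of hood_buff_hinge between -0.003 and 0.003 m and y of guard in the frame of hood_buff_hinge between -0.005 and 0.005 m and z of guard in the frame of hood_buff_hinge between -0.015 and 0.014 m and angle between guard's own z axis and vertical below 0.1 rad and angle between the y axis of guard and the y axis of hood_buff_hinge, either way round below 0.04 rad and value of joint guard_pin below 0.002 m and contact force between guard and hood_buff above 0.8 N and contact force between guard and the fingers below 0.05 N and linear speed of guard below 0.01 m/s and angular speed of guard below 0.1 rad/s); the robot touches nothing.
It fails at once if the guard is forced against the idle unit (more than 35 N) (contact force between guard and hood_idle above 35 N).
It fails at once if the guard is forced against the unit with the buff or its hinge (more than 25 N) (contact force between guard and hood_buff above 25 N).
It fails at once if a bystander is moved by more than 20 mm (distance of any of driver_stand, loupe, case_holder, rouge_bar, spare_buff, oil_jar, parts_tray from where it was at the start of the episode above 0.02 m).
It also fails if it takes over 61 s, if anything falls off the work surface, if the arm or the gripper's body presses on something with over 40 N, if the wrist force passes 120 N, or if a joint passes its speed limit or range.

## Working session

There is one attempt and no reset: what is moved stays moved. The work goes in short steps, Python scripts to look and compute and a tool call to move; the robot and the scene stay as the last step left them, time stands still between calls to the robot, and variables do not carry over. Pictures are saved under pics/ and viewed, at most 10 in all, crops included, and the job is handed in when it is done.

Besides the shell and the picture viewer there is one more tool, called after ">>>" by a JSON object that holds its "method" and its "body". send_rows: Moves the arm, as the interface text tells. Its arguments: {"type":"object","properties":{"targets":{"type":"array"},"grip_force":{"type":"number"}},"required":["targets"]}

```bash
mkdir -p pics
cat > h.py <<'E'
import numpy as np, cv2
from workcell import env, optics
from scipy.spatial.transform import Rotation as Ro
def pose(cam):
    c=optics.camera_info(cam);K=np.array(c["camera_matrix"])
    if cam=="wrist":
        s=env.state();T=np.eye(4);T[:3,:3]=Ro.from_euler('xyz',s["ee_rot"],degrees=True).as_matrix();T[:3,3]=s["ee_pos"]
        M=T@np.array(c["mount"]);R=M[:3,:3].T;return K,R,-R@M[:3,3]
    return K,np.array(c["R"]),np.array(c["t"]).ravel()
def back(P,uv,d):
    K,R,t=P;p=np.linalg.inv(K)@[uv[0],uv[1],1.];return R.T@(p*d-t)
def atz(P,uv,z):
    K,R,t=P;r=R.T@np.linalg.inv(K)@[uv[0],uv[1],1.];o=-R.T@t;return o+r*(z-o[2])/r[2]
def proj(P,X):
    K,R,t=P;p=K@(R@np.asarray(X,float)+t);return p[:2]/p[2]
E
python3 - <<'E'
from h import *
print(env.state())
for c in("top","side"):
    im,d=optics.grab_frame(c);cv2.imwrite(f"pics/{c}0.png",im[:,:,::-1]);np.save(f"{c}d",d)
    P=pose(c)
    for n in["guard","hood_idle","hood_buff","guard_lug","guard_tab","hood_idle_hinge","hood_buff_hinge","hood_idle_slot","hood_idle_eye","guard_stub"]:
        for r in optics.place_of(c,n)[:3]:
            z={"guard":175,"guard_stub":175,"guard_lug":206,"guard_tab":206,"hood_idle":0,"hood_buff":0}.get(n,175)
            print(c,n,round(r["conf"],2),np.round(r["at"]),np.round(atz(P,r["at"],z)))
E
```

```text
{'time_s': 0.0, 'qpos': array([-7.60868502e+01,  1.83499647e+01,  8.97051949e+01, -1.72222112e-03,
        7.20437321e+01, -1.14613075e+00]), 'qvel': array([ 0.05480505,  0.04302494, -0.06839162, -0.00217023,  0.0305253 ,
       -0.03068515]), 'effort': array([-6.62673619e-05, -4.12459302e+01, -2.31978106e+01,  7.26088788e-02,
        4.57234879e-02, -1.34816050e-04]), 'ee_pos': array([ 149.2651936 , -554.77268413,  213.14529213]), 'ee_rot': array([-1.79901095e+02, -3.40982784e-04,  1.50598126e+01]), 'force': array([-2.18577075e-02, -6.36677660e-05,  4.68986483e-02]), 'torque': array([ 0.05931342,  0.02958172, -0.01297256]), 'gripper_force': 0.0, 'gripper_width': 91.32342054510654}
top guard 0.93 [419. 231.] [ 420. -458.  175.]
top guard 0.83 [329. 180.] [ 577. -194.  175.]
top guard 0.67 [366. 283.] [ 267. -295.  175.]
top guard_lug 0.69 [419. 223.] [ 437. -450.  206.]
top guard_lug 0.64 [375. 287.] [ 256. -312.  206.]
top guard_lug 0.56 [329. 179.] [ 573. -191.  206.]
top guard_tab 0.52 [340. 175.] [ 584. -224.  206.]
top guard_tab 0.41 [355. 290.] [ 246. -257.  206.]
top guard_tab
[... 599 characters left out ...]
. -206.    0.]
side hood_buff 0.67 [285. 331.] [470. 210.   0.]
side guard_lug 0.85 [369. 187.] [ 266. -192.  206.]
side guard_lug 0.81 [257. 183.] [ 595. -177.  206.]
side guard_lug 0.74 [311. 161.] [ 447. -341.  206.]
side guard_tab 0.61 [263. 174.] [ 585. -236.  206.]
side guard_tab 0.56 [370. 196.] [ 264. -139.  206.]
side guard_tab 0.44 [324. 157.] [ 406. -378.  206.]
side hood_buff_hinge 0.76 [243. 273.] [570. 208. 175.]
side hood_idle_slot 0.7 [253. 201.] [ 598. -125.  175.]
side hood_idle_eye 0.79 [265. 179.] [ 584. -266.  175.]
side hood_idle_eye 0.52 [285. 330.] [450. 389. 175.]
side guard_stub 0.8 [256. 203.] [ 588. -116.  175.]
side guard_stub 0.79 [367. 185.] [ 269. -259.  175.]
```

View pics/top0.png

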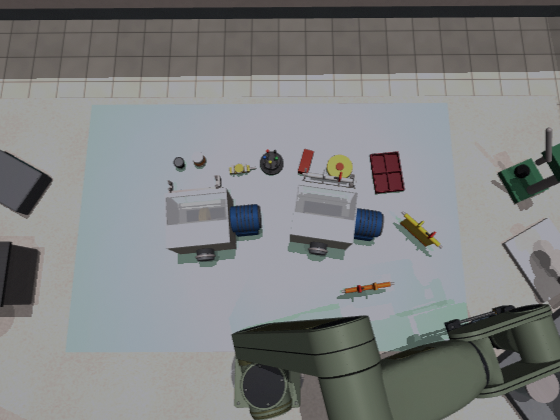

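View pics/side0.png

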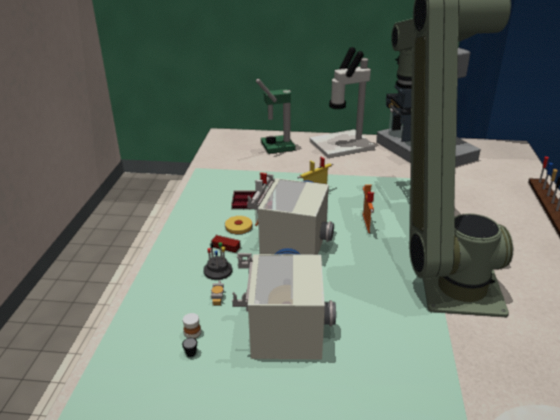

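The top view shows the clear guard on the idle unit (hood at 325,215; guard bar at 329,180) and the buff unit at (200,220). The yellow (420,231) and orange (368,288) guards are look-alikes. I'll move in for a wrist view.

>>> {"method": "send_rows", "body": {"targets": [[[0,0,0,0,0,0.24,-1],[0,0,0,0,0,0.24,-1],[0,0,0,0,0,0.24,-1],[0,0,0,0,0,0.24,-1],[0,0,-0.06,0.17,0.16,0,-1],[0,0,-0.06,0.17,0.16,0,-1],[0,0,-0.06,0.17,0.16,0,-1],[0,0,-0.06,0.17,0.16,0,-1],[0,0,-0.03,0.17,0.16,0,-1],[0,0,0,0.17,0.16,0,-1],[0,0,0,0.17,0.16,0,-1],[0,0,0,0.17,0.16,0,-1]]]}}

```text
time_s: 2.3
ee_pos: [422.4, -297.7, 406.2]
ee_rot: [180.0, -0.0, -9.2]
force: [0.7, -0.4, 0.4]
gripper_width: 91.3
gripper_force: 0.0
```

>>> {"method": "send_rows", "body": {"targets": [[[0,0,0,0.17,0.16,0,-1],[0,0,0,0.17,0.16,0,-1],[0,0,0,0.1,0.16,0,-1],[0,0,0,0,0,0,-1],[0,0,0,0,0,0,-1]]]}}

```text
time_s: 2.8
ee_pos: [509.6, -202.8, 405.8]
ee_rot: [180.0, 0.0, -9.1]
force: [1.0, -0.3, -0.7]
gripper_width: 90.9
gripper_force: 0.0
```

```bash
cat > look.py <<'E'
from h import *
import sys
def look(tag,names,save=True):
    P=pose("wrist");im,d=optics.grab_frame("wrist")
    if save: cv2.imwrite(f"pics/{tag}.png",im[:,:,::-1])
    np.savez(tag,d=d,im=im,K=P[0],R=P[1],t=P[2])
    for n,z in names:
        for r in optics.place_of("wrist",n)[:2]:
            u,v=np.round(r["at"]).astype(int);w=d[max(v-1,0):v+2,max(u-1,0):u+2];w=w[w>0]
            print(n,round(r["conf"],2),np.round(r["at"],1),"z",z,np.round(atz(P,r["at"],z),1),"depth",np.round(back(P,r["at"],np.median(w)),1) if w.size else None)
E
python3 - <<'E'
from look import *
s=env.state();print(s["time_s"],s["ee_pos"],s["ee_rot"]);print(optics.camera_info("wrist")["mount"])
look("w1",[("guard",175),("guard_lug",206),("guard_tab",206),("guard_stub",175),("hood_idle_hinge",175),("hood_idle_slot",175),("hood_idle_eye",175)])
E
```

```text
2.8 [ 509.56551766 -202.83057754  405.79306522] [ 1.79961329e+02  3.59995860e-02 -9.14189339e+00]
[[-1.20998061e-03 -9.71566430e-01 -2.36764036e-01  6.58541442e+01]
 [ 9.99999252e-01 -1.13271502e-03 -4.62366709e-04 -5.55227792e-01]
 [ 1.81033791e-04 -2.36764419e-01  9.71567073e-01 -1.71280701e+02]
 [ 0.00000000e+00  0.00000000e+00  0.00000000e+00  1.00000000e+00]]
guard 0.77 [259.1 120.9] z 175 [ 585.5 -191.3  175. ] depth [ 585.3 -191.6  181.1]
guard 0.61 [371.4 318.7] z 175 [ 317.1 -292.2  175. ] depth [ 262.2 -309.1   89.4]
guard_lug 0.97 [489.7 191.2] z 206 [ 471.1 -428.8  206. ] depth [ 449.6 -473.6  129.1]
guard_lug 0.74 [261.4 120. ] z 206 [ 585.1 -195.5  206. ] depth [ 585.8 -194.4  182.4]
guard_tab 0.72 [517.  212.3] z 206 [ 442.2 -458.4  206. ] depth [ 415.5 -507.8  131.3]
guard_tab 0.49 [291.7 123.5] z 206 [ 576.6 -226.1  206. ] depth [ 576.5 -225.7  216.6]
guard_stub 0.78 [444.5 164. ] z 175 [ 503.2 -395.6  175. ] depth [ 472.2 -474.9    0.6]
guard_stub 0.76 [188.2 120. ] z 175 [ 599.2 -112.5  175. ] depth [ 599.  -113.6  179.3]
hood_idle_hinge 0.86 [260.9 121.7] z 175 [ 584.3 -193.2  175. ] depth [ 584.1 -193.5  181.4]
hood_idle_slot 0.96 [192.3 116.5] z 175 [ 602.2 -117.9  175. ] depth [ 602.1 -118.4  176.8]
hood_idle_eye 0.75 [330.4 116. ] z 175 [ 577.9 -271.4  175. ] depth [ 577.8 -269.3  189.2]
hood_idle_eye 0.19 [259.8 121.6] z 175 [ 584.6 -192.   175. ] depth [ 584.4 -192.3  181.1]
```

View pics/w1.png

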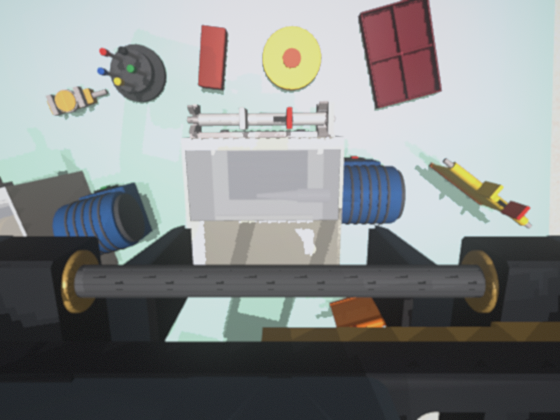

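The wrist view shows the clear guard's tube along row 119, from the stub at x=188 to the eye at 330. The lug is at about 243 and the red tab at about 290. Next I'll fit it from depth, then look at the buff unit.

>>> {"method": "send_rows", "body": {"targets": [[[0,0,0.02,0,0.24,0,-1],[0,0,0.02,0,0.24,0,-1],[0,0,0.02,0,0.24,0,-1],[0,0,0.02,0,0.24,0,-1],[0,0,0.02,0,0.24,0,-1],[0,0,0,0,0.24,0,-1],[0,0,0,0,0.24,0,-1],[0,0,0,0,0.24,0,-1],[0,0,0,0,0,0,-1],[0,0,0,0,0,0,-1]]]}}

```text
time_s: 4.2
ee_pos: [509.3, 181.1, 405.7]
ee_rot: [179.9, 0.0, -0.1]
force: [0.4, -0.3, -0.7]
gripper_width: 91.1
gripper_force: 0.0
```

Run:
```python
from look import *
s=env.state();print(s["time_s"],s["ee_pos"],s["ee_rot"])
look("w2",[("hood_buff",0),("hood_buff_hinge",175),("hood_idle_slot",175),("hood_idle_eye",175)])
f=np.load("w1.npz");P=(f["K"],f["R"],f["t"]);d=f["d"];im=f["im"]
vv,uu=np.mgrid[60:150,150:380]
p=np.array([back(P,(u,v),d[v,u]) for u,v in zip(uu.ravel(),vv.ravel())]).reshape(90,230,3)
# tube row: highest along each column between 200..320
for u in range(170,345,6):
    col=p[30:80,u-150];k=np.argmax(np.where(col[:,0]>555,col[:,2],0));print(u,k+90,np.round(col[k],1),im[k+90,u])
```

```text
4.2 [509.2834917  181.14486522 405.70988597] [ 1.79945836e+02  2.27708651e-02 -1.43213963e-01]
hood_buff_hinge 0.96 [247.7 129.8] z 175 [572.9 217.5 175. ] depth [5.718e+02 2.331e+02 4.000e-01]
hood_idle_slot 0.91 [546.6 105.1] z 175 [ 598.5 -117.1  175. ] depth [ 598.2 -113.9  179.3]
170 122 [611.4 -39.9   2.4] [206 225 221]
176 99 [ 574.8 -212.6  577. ] [208 225 223]
182 138 [581.  -99.5 169.1] [219 223 225]
188 106 [ 612.2 -120.1  193.4] [171 165 165]
194 132 [ 584.8 -120.4  193. ] [134 130 131]
200 118 [ 598.7 -127.9  183. ] [226 227 230]
206 119 [ 596.6 -134.2  182.9] [225 227 230]
212 117 [ 597.7 -141.1  182.8] [224 224 227]
218 108 [ 574.8 -212.6  577. ] [210 226 224]
224 100 [ 574.8 -212.6  577. ] [210 225 224]
230 117 [ 594.5 -160.8  182.9] [224 225 228]
236 119 [ 591.3 -166.8  182.5] [226 226 230]
242 112 [ 595.5 -178.3  218.8] [226 227 231]
248 117 [ 591.3 -180.4  183.4] [213 214 218]
254 118 [ 589.2 -186.7  183.2] [225 226 231]
260 117 [ 589.1 -193.5  183.9] [225 225 228]
266 120 [ 584.9 -199.5  184.1] [222 220 222]
272 118 [ 586.  -206.3  182.3] [214 215 222]
278 117 [ 585.9 -213.   185.6] [104 102 103]
284 121 [ 580.7 -218.9  183.4] [107 108 109]
290 132 [ 574.8 -212.6  577. ] [168 167 169]
296 120 [ 579.7 -232.2  183. ] [225 226 228]
302 138 [ 574.8 -212.6  577. ] [217 218 221]
308 122 [ 574.8 -212.6  577. ] [209 206 204]
314 116 [ 580.7 -252.4  182.7] [225 226 229]
320 103 [ 592.9 -260.   188.8] [155 148 148]
326 103 [ 591.9 -266.3  189.3] [158 150 150]
332 113 [ 580.6 -271.2  190.9] [225 226 226]
338 96 [ 607.5 -312.1    4. ] [225 226 230]
344 124 [ 563.3 -316.8    2.1] [225 226 230]
```

View pics/w2.png

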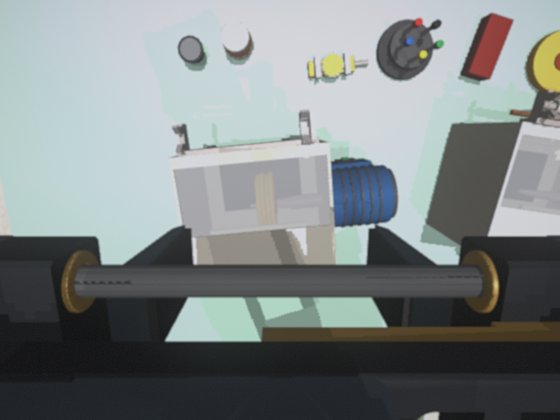

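The buff unit's ears show at (182,137) and (305,127), with its hood roof between about (175,150) and (330,230). I'll fit the frames of both hoods from depth.

Run:
```python
from h import *
def cloud(f,u0,u1,v0,v1):
    f=np.load(f);K,R,t=f["K"],f["R"],f["t"];d=f["d"]
    vv,uu=np.mgrid[v0:v1,u0:u1];z=d[v0:v1,u0:u1].ravel();ok=z>0
    q=np.linalg.inv(K)@np.vstack([uu.ravel(),vv.ravel(),np.ones(uu.size)])*z
    return ((q.T-t)@R)[ok], f["im"][v0:v1,u0:u1].reshape(-1,3)[ok]
for n,b in(("w1.npz",(160,360,90,236)),("w2.npz",(150,345,95,236))):
    p,c=cloud(n,*b)
    m=(p[:,2]>160)&(p[:,2]<173.5);q=p[m]
    h,e=np.histogram(p[m][:,2],13);print(n,"zmed",np.median(q[:,2]),q[:,:2].min(0),q[:,:2].max(0))
    r=cv2.minAreaRect(q[:,:2].astype(np.float32));print("rect",r,np.round(cv2.boxPoints(r)))
    e=p[(p[:,2]>176)&(p[:,2]<230)]
    for lo,hi in(((-400,-255),(-255,-132),(-132,0)) if n=="w1.npz" else ((0,210),(210,400))):
        k=e[(e[:,1]>lo)&(e[:,1]<hi)]
        if len(k):print("ear",len(k),k.min(0).round(1),k.max(0).round(1),k.mean(0).round(1))
    if n=="w1.npz":
        k=p[p[:,2]>203]; 
        for s in(k[k[:,1]>-200],k[k[:,1]<-200]):print("lug/tab",len(s),s.min(0).round(1),s.max(0).round(1),s.mean(0).round(1))
        t=p[(p[:,2]>181.3)&(p[:,2]<184)&(p[:,1]<-125)&(p[:,1]>-255)];a=np.polyfit(t[:,1],t[:,0],1);print("tube x at -192",np.polyval(a,-192),"yaw",-np.degrees(np.arctan(a[0])))
```

```text
w1.npz zmed 167.47830453681124 [ 434.73071307 -285.06806764] [615.6985097  -80.97022108]
rect ((526.4853515625, -184.8590545654297), (190.56161499023438, 157.32452392578125), 81.19316864013672) [[ 434. -267.]
 [ 590. -291.]
 [ 619. -103.]
 [ 463.  -79.]]
ear 504 [ 558.3 -275.4  176.1] [ 595.3 -255.   191.6] [ 577.1 -264.5  185.1]
ear 1573 [ 559.7 -255.   176.1] [ 603.6 -132.   219.1] [ 587.2 -193.7  188.1]
ear 310 [ 583.8 -131.9  176. ] [ 613.5 -111.5  194.6] [ 598.4 -121.8  183.3]
lug/tab 372 [ 529.  -181.   203.8] [ 600.9 -150.9  424.2] [ 557.2 -164.8  332.2]
lug/tab 148 [ 572.3 -228.4  204.7] [ 593.2 -219.7  219.1] [ 582.7 -223.9  215.9]
tube x at -192 587.6175130137182 yaw -8.98948859793711
w2.npz zmed 167.36099964074683 [445.02045389 114.18317428] [592.51933514 312.93639854]
rect ((511.75213623046875, 214.82937622070312), (150.6904296875, 190.40151977539062), 5.217982769012451) [[428. 303.]
 [445. 113.]
 [595. 127.]
 [578. 316.]]
ear 317 [558.2 140.7 176.1] [594.9 158.8 186.4] [577.2 148.1 182.7]
ear 132 [547.9 291.5 176. ] [578.4 299.8 189.2] [563.3 295.2 183.1]
```

>>> {"method": "send_rows", "body": {"targets": [[[0,0,0.03,0.08,0.1,-0.2,-1],[0,0,0.03,0.06,0.1,-0.2,-1],[0,0,0,0,0,-0.2,-1],[0,0,0,0,0,0,-1],[0,0,0,0,0,0,-1]]]}}

```text
time_s: 4.95
ee_pos: [537.8, 219.9, 286.9]
ee_rot: [180.0, -0.0, 5.1]
force: [-0.5, 0.5, -0.7]
gripper_width: 91.3
gripper_force: 0.0
```

Run:
```python
from look import *
from scipy.spatial.transform import Rotation
s=env.state();print(s["time_s"],s["ee_pos"],s["ee_rot"])
look("w3",[("hood_buff_hinge",171),("hood_idle_slot",171),("hood_idle_eye",171)])
f=np.load("w3.npz");K,R,t=f["K"],f["R"],f["t"];d=f["d"][:230]
vv,uu=np.mgrid[0:230,0:560];z=d.ravel();q=np.linalg.inv(K)@np.vstack([uu.ravel(),vv.ravel(),np.ones(uu.size)])*z
p=((q.T-t)@R)[z>0]
a=np.radians(5.2);B=np.array([[np.cos(a),np.sin(a)],[-np.sin(a),np.cos(a)]])
l=(p[:,:2]-[570.1,219.7])@B.T; h=p[:,2]
roof=(h>160)&(h<170)&(np.abs(l[:,1])<100)&(l[:,0]<-15);print("roof y",np.percentile(l[roof][:,1],[.5,99.5]),"x",l[roof][:,0].min(),l[roof][:,0].max(),np.median(h[roof]))
r=cv2.minAreaRect(p[roof][:,:2].astype(np.float32));print(r)
for y0 in(-79,-73.,73):
    m=(l[:,1]>y0)&(l[:,1]<y0+(6 if y0!=-73 else 10))&(np.abs(l[:,0])<25)&(h>150)
    b=np.arange(-24,26,2)
    print(y0,[(int(x),round(float(np.percentile(h[m&(l[:,0]>=x)&(l[:,0]<x+2)],90)),0)) for x in b if (m&(l[:,0]>=x)&(l[:,0]<x+2)).sum()>0])
```

```text
4.95 [537.83891387 219.92191641 286.9142649 ] [ 1.79992728e+02 -2.32240945e-02  5.07621571e+00]
hood_buff_hinge 0.78 [282.3 168.5] z 171 [570.8 221.2 171. ] depth [551.5 218.1   0.9]
roof y [-93.54820949  94.28904769] x -53.47316508710502 -15.004148200780048 167.82494762048736
((536.0806884765625, 216.8673553466797), (38.368873596191406, 190.53948974609375), 5.024806976318359)
-79 [(-24, 169.0), (-22, 169.0), (-20, 169.0), (-18, 184.0), (-16, 185.0), (-14, 185.0), (-12, 185.0), (-10, 185.0), (-8, 185.0), (-6, 185.0), (-4, 185.0), (-2, 185.0), (0, 185.0), (2, 185.0), (4, 185.0), (6, 185.0), (8, 185.0), (10, 185.0), (12, 185.0), (14, 185.0), (16, 185.0)]
-73.0 [(-24, 169.0), (-22, 170.0), (-20, 182.0), (-18, 183.0), (-16, 184.0), (-14, 182.0), (-12, 181.0), (-10, 177.0), (-8, 182.0), (-6, 181.0), (-4, 182.0), (-2, 180.0), (0, 181.0), (2, 182.0), (4, 182.0), (6, 179.0), (8, 183.0), (10, 183.0), (12, 180.0), (14, 183.0), (16, 184.0), (18, 183.0)]
73 [(-24, 170.0), (-22, 169.0), (-20, 170.0), (-18, 169.0), (-16, 187.0), (-14, 189.0), (-12, 187.0), (-10, 184.0), (-8, 182.0), (-6, 178.0), (-4, 167.0), (-2, 167.0), (0, 167.0), (2, 168.0), (4, 167.0), (6, 180.0), (8, 183.0), (10, 187.0), (12, 189.0), (14, 188.0), (16, 167.0)]
```

View pics/w3.png

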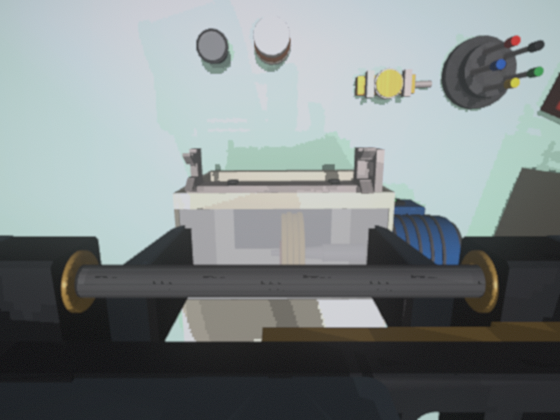

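>>> {"method": "send_rows", "body": {"targets": [[[0,0,-0.02,0.027,-0.23,0,-1],[0,0,-0.02,0.027,-0.23,0,-1],[0,0,-0.02,0.027,-0.23,0,-1],[0,0,-0.02,0.027,-0.23,0,-1],[0,0,-0.02,0.027,-0.23,0,-1],[0,0,-0.02,0.027,-0.23,0,-1],[0,0,-0.02,0.027,-0.23,0,-1],[0,0,-0.016,0.027,-0.23,0,-1],[0,0,0,0.03,-0.23,0,-1],[0,0,0,0,0,-0.2,-1],[0,0,0,0,0,0,-1],[0,0,0,0,0,0,-1]]]}}

```text
time_s: 6.35
ee_pos: [586.7, -193.1, 247.1]
ee_rot: [-180.0, -0.0, -8.9]
force: [1.0, 0.9, 1.9]
gripper_width: 91.3
gripper_force: 0.0
```

Run:
```python
from look import *
s=env.state();print(s["time_s"],s["ee_pos"],s["ee_rot"],s["force"])
look("w4",[("guard",175),("guard_lug",206),("guard_tab",206)])
f=np.load("w4.npz");K,R,t=f["K"],f["R"],f["t"];d=f["d"][:235]
vv,uu=np.mgrid[0:235,0:560];z=d.ravel();q=np.linalg.inv(K)@np.vstack([uu.ravel(),vv.ravel(),np.ones(uu.size)])*z
p=((q.T-t)@R)[z>0]
a=np.radians(-9);B=np.array([[np.cos(a),np.sin(a)],[-np.sin(a),np.cos(a)]])
l=(p[:,:2]-[587.1,-194.2])@B.T; h=p[:,2]
for lo,hi in((10,30),(-40,-20)):
    m=(h>212)&(h<222)&(l[:,1]>lo)&(l[:,1]<hi)&(abs(l[:,0])<20);print("top",m.sum(),np.percentile(l[m],[2,98],axis=0).round(1) if m.any() else 0,np.median(h[m]))
m=(h>181)&(h<184)&(abs(l[:,1])<62)&(abs(l[:,0])<12);print("tube",m.sum(),l[m][:,0].mean(),np.polyfit(l[m][:,1],l[m][:,0],1))
for y in(73,):
    m=(h>150)&(l[:,1]>y)&(l[:,1]<y+6)&(abs(l[:,0])<25)&(h>190);print("ear",l[m].min(0),l[m].max(0))
m=(h>187)&(h<192)&(l[:,1]<-72)&(l[:,1]>-80)&(abs(l[:,0])<25);print("eye",l[m].min(0),l[m].max(0),np.median(h[m]))
```

```text
6.35 [ 586.65935605 -193.08335948  247.06065017] [-1.79990669e+02 -2.17402070e-02 -8.88430823e+00] [0.96431939 0.88298577 1.85622154]
guard 0.91 [277.6 218.7] z 175 [ 588.2 -191.2  175. ] depth [ 590.  -191.6  182. ]
guard_lug 0.94 [247.4 230.9] z 206 [ 591.3 -172.3  206. ] depth [ 577.8 -165.5  158.7]
guard_tab 0.81 [333.5 236.3] z 206 [ 579.1 -226.5  206. ] depth [ 582.9 -225.3  217.2]
guard_tab 0.45 [110.7 123.4] z 206 [ 669.9 -103.5  206. ] depth [683.2 -31.   50.9]
top 175 [[ 2.  15. ]
 [11.2 20.9]] 217.00306404027597
top 186 [[  2.  -32.9]
 [ 11.6 -27. ]] 216.8715995170644
tube 1615 0.6706654983019079 [-0.00738282  0.68524378]
ear [ 9.95528636 73.07536571] [14.93195625 78.78961356]
eye [ -5.38184514 -79.39529534] [ 18.02764845 -72.17354573] 189.3989357275425
```

View pics/w4.png

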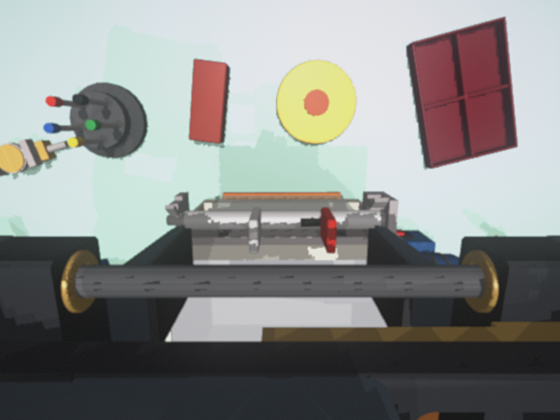

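The lug is at guard y 15–21 and the tab at −33 to −27, exactly as modelled. I'll descend and pinch.

>>> {"method": "send_rows", "body": {"targets": [[[0,0,0,0.004,-0.005,-0.15,-1],[0,0,0,0,0,-0.15,-1],[0,0,0,0,0,0,-1],[0,0,0,0,0,0,-1],[0,0,0,0,0,0,-1]]], "grip_force": 30}}

```text
time_s: 7.05
ee_pos: [588.5, -194.3, 188.2]
ee_rot: [180.0, -0.2, -8.9]
force: [0.1, -0.1, 0.2]
gripper_width: 91.2
gripper_force: 0.0
```

>>> {"method": "send_rows", "body": {"targets": [[[0,0,0,0,0,0,-0.1],[0,0,0,0,0,0,0.0],[0,0,0,0,0,0,0.1],[0,0,0,0,0,0,0.2],[0,0,0,0,0,0,0.3],[0,0,0,0,0,0,0.4],[0,0,0,0,0,0,0.5],[0,0,0,0,0,0,0.6],[0,0,0,0,0,0,1],[0,0,0,0,0,0,1],[0,0,0,0,0,0,1],[0,0,0,0,0,0,1]]], "grip_force": 30}}

```text
time_s: 8.25
ee_pos: [587.6, -194.1, 186.3]
ee_rot: [-180.0, -0.0, -8.9]
force: [-0.0, 1.4, 4.3]
gripper_width: 41.6
gripper_force: 30.0
```

>>> {"method": "send_rows", "body": {"targets": [[[0,0,0,0,0,0,1],[0,0,0,0,0,0.02,1],[0,0,0,0,0,0.02,1],[0,0,0,0,0,0.03,1],[0,0,0,0,0,0.03,1]]]}}

```text
time_s: 8.75
ee_pos: [587.0, -194.2, 205.7]
ee_rot: [-180.0, 0.1, -8.9]
force: [-0.5, -0.3, -4.2]
gripper_width: 41.8
gripper_force: 30.0
```

>>> {"method": "send_rows", "body": {"targets": [[[0,0,0,0,0,0.1,1],[0,0,0,0,0,0.2,1],[0,0,0,0,0,0.2,1],[0,0,0,0,0,0.15,1],[0,0,0,0,0,0.04,1],[0,0,0,0,0,0,1],[0,0,0,0,0,0,1]]]}}

```text
time_s: 9.45
ee_pos: [586.6, -194.1, 341.8]
ee_rot: [-180.0, 0.2, -8.9]
force: [0.3, -0.6, -3.3]
gripper_width: 41.2
gripper_force: 30.0
```

>>> {"method": "send_rows", "body": {"targets": [[[0,0,0.01,0,0.07,0,1],[0,0,0.015,-0.008,0.15,0,1],[0,0,0.015,-0.008,0.22,0,1],[0,0,0.015,-0.008,0.22,0,1],[0,0,0.015,-0.008,0.22,0,1],[0,0,0.015,-0.008,0.22,0,1],[0,0,0.015,-0.008,0.22,0,1],[0,0,0.015,-0.008,0.22,0,1],[0,0,0.015,-0.008,0.22,0,1],[0,0,0.015,-0.008,0.18,0,1],[0,0,0.01,-0.008,0.09,0,1],[0,0,0,0,0.04,0,1]]]}}

```text
time_s: 10.65
ee_pos: [570.2, 221.7, 342.5]
ee_rot: [180.0, 0.2, 5.2]
force: [0.0, 0.3, -3.9]
gripper_width: 41.6
gripper_force: 30.0
```

>>> {"method": "send_rows", "body": {"targets": [[[0,0,0,0,0,0,1],[0,0,0,0,0,0,1],[0,0,0,0,0,0,1]]]}}

```text
time_s: 10.95
ee_pos: [571.6, 218.2, 344.0]
ee_rot: [180.0, 0.0, 5.0]
force: [0.3, -0.7, -3.2]
gripper_width: 41.8
gripper_force: 30.0
```

Run:
```python
from look import *
s=env.state();print(s["time_s"],s["ee_pos"],s["ee_rot"],s["force"],s["torque"])
look("w5",[("guard",331),("guard_stub",331)])
f=np.load("w5.npz");K,R,t=f["K"],f["R"],f["t"];d=f["d"][:260]
vv,uu=np.mgrid[0:260,0:560];z=d.ravel();q=np.linalg.inv(K)@np.vstack([uu.ravel(),vv.ravel(),np.ones(uu.size)])*z
p=((q.T-t)@R)[z>0]
a=np.radians(s["ee_rot"][2]);B=np.array([[np.cos(a),np.sin(a)],[-np.sin(a),np.cos(a)]])
l=(p[:,:2]-s["ee_pos"][:2])@B.T; h=p[:,2]-s["ee_pos"][2]
m=(h>-30)&(h<5)&(abs(l[:,1])<90)&(abs(l[:,0])<12)
for y in range(-85,90,10):
    k=m&(l[:,1]>=y)&(l[:,1]<y+10)
    if k.any():print(y,k.sum(),"x",l[k][:,0].min().round(1),l[k][:,0].max().round(1),"ztop",np.percentile(h[k],98).round(1))
```

```text
10.95 [571.56296979 218.20321456 344.04847461] [1.79958979e+02 3.00657668e-03 4.95348743e+00] [ 0.27448905 -0.71079299 -3.16887017] [ 0.02470667  0.04215181 -0.0196707 ]
guard 0.83 [275.6 249.1] z 331 [570.6 221.  331. ] depth [573.7 221.2 339.6]
-65 7 x 3.4 4.3 ztop -23.9
-55 149 x -3.7 7.1 ztop -3.9
-45 224 x -2.0 7.1 ztop -3.6
-25 87 x 3.0 11.8 ztop 4.8
-15 473 x -3.8 10.0 ztop 1.7
-5 469 x -4.2 7.1 ztop -3.1
5 464 x -3.9 7.2 ztop -3.1
15 170 x -3.7 11.6 ztop 4.7
35 161 x -0.3 7.3 ztop -3.5
45 191 x -3.3 7.0 ztop -3.1
55 9 x 3.0 4.5 ztop -23.2
```

View pics/w5.png

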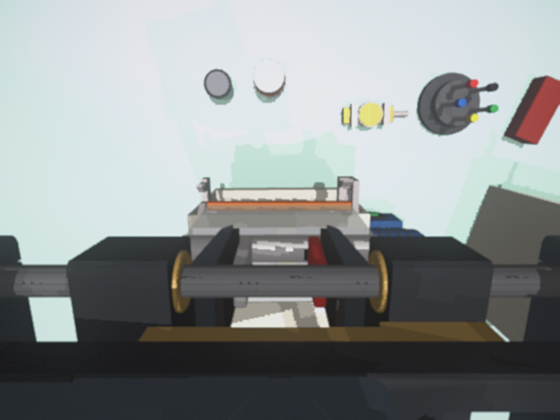

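>>> {"method": "send_rows", "body": {"targets": [[[0,0,0.001,-0.004,0.006,-0.05,1],[0,0,0,0,0,-0.05,1],[0,0,0,0,0,-0.02,1],[0,0,0,0,0,0,1],[0,0,0,0,0,0,1],[0,0,0,0,0,0,1]]]}}

```text
time_s: 11.7
ee_pos: [570.8, 221.1, 320.4]
ee_rot: [-180.0, -0.0, 5.2]
force: [-0.2, -0.1, -4.3]
gripper_width: 41.5
gripper_force: 30.0
```

Run:
```python
from look import *
for i in range(3):
    s=env.state();print(s["time_s"],s["ee_pos"],s["ee_rot"],s["force"]);P=pose("wrist");im,d=optics.grab_frame("wrist")
K,R,t=P
d=d[:260];vv,uu=np.mgrid[0:260,0:560];z=d.ravel();q=np.linalg.inv(K)@np.vstack([uu.ravel(),vv.ravel(),np.ones(uu.size)])*z
p=((q.T-t)@R)[z>0]
a=np.radians(5.1);B=np.array([[np.cos(a),np.sin(a)],[-np.sin(a),np.cos(a)]])
l=(p[:,:2]-[570.3,220.1])@B.T; h=p[:,2]
m=(h>183.5)&(h<192)&(abs(l[:,0])<25)
for lo,hi in((-90,-60),(60,90)):
    k=m&(l[:,1]>lo)&(l[:,1]<hi);print(k.sum(),np.percentile(l[k],[1,99],axis=0).round(1),np.percentile(h[k],95)) if k.any() else 0
r=(h>163)&(h<170)&(abs(l[:,1])<110)&(l[:,0]<-15)&(l[:,0]>-40)
print("roof",np.percentile(l[r][:,1],[.5,99.5]),l[r][:,0].max())
```

```text
11.7 [570.79699987 221.05499609 320.37516551] [-1.79992813e+02 -4.99042042e-02  5.16200478e+00] [-0.22336329 -0.09481588 -4.26978933]
11.75 [570.77855143 221.04915484 320.42618566] [-1.79992325e+02 -5.30891226e-02  5.16147708e+00] [-0.20982084  0.27638599 -2.97447041]
11.8 [570.73830762 221.02204422 320.36871333] [-1.79995546e+02 -4.32465138e-02  5.16109652e+00] [ 2.98794224e-03  4.75377471e-01 -3.60386184e+00]
231 [[-16.3 -78.8]
 [ 17.3 -67.5]] 185.47040439705302
62 [[-13.9  73. ]
 [ 14.3  79.1]] 188.30086754181795
roof [-94.73850957  95.09166998] -19.5374112226525
```

>>> {"method": "send_rows", "body": {"targets": [[[0,0,0,-0.002,-0.004,-0.05,1],[0,0,0,0,0,-0.1,1],[0,0,0,0,0,-0.1,1],[0,0,0,0,0,-0.1,1],[0,0,0,0,0,-0.1,1],[0,0,0,0,0,-0.075,1],[0,0,0,0,0,-0.04,1],[0,0,0,0,0,0,1],[0,0,0,0,0,0,1],[0,0,0,0,0,0,1]]]}}

```text
time_s: 12.85
ee_pos: [570.8, 220.4, 208.1]
ee_rot: [-180.0, -0.1, 5.2]
force: [-0.2, -0.4, -3.6]
gripper_width: 41.9
gripper_force: 30.0
```

>>> {"method": "send_rows", "body": {"targets": [[[0,0,0,0,0,-0.015,1],[0,0,0,0,0,-0.015,1],[0,0,0,0,0,-0.01,1],[0,0,0,0,0,0,1],[0,0,0,0,0,0,1]]]}}

```text
time_s: 13.35
ee_pos: [570.2, 220.1, 198.9]
ee_rot: [180.0, 0.0, 5.2]
force: [-0.5, 0.3, -3.7]
gripper_width: 41.2
gripper_force: 30.0
```

>>> {"method": "send_rows", "body": {"targets": [[[0,0,0,0,0,-0.01,1],[0,0,0,0,0,-0.01,1],[0,0,0,0,0,-0.01,1],[0,0,0,0,0,-0.01,1],[0,0,0,0,0,0,1],[0,0,0,0,0,0,1]]]}}

```text
time_s: 13.95
ee_pos: [570.2, 220.1, 190.9]
ee_rot: [180.0, 0.0, 5.2]
force: [-0.4, 0.7, -3.4]
gripper_width: 41.6
gripper_force: 30.0
```

>>> {"method": "send_rows", "body": {"targets": [[[0,0,0,0,0,-0.01,1],[0,0,0,0,0,-0.01,1],[0,0,0,0,0,0,1],[0,0,0,0,0,0,1]]]}}

```text
time_s: 14.35
ee_pos: [570.1, 220.1, 186.9]
ee_rot: [180.0, 0.0, 5.2]
force: [-0.2, -0.8, -4.2]
gripper_width: 41.9
gripper_force: 30.0
```

>>> {"method": "send_rows", "body": {"targets": [[[0,0,0,0,0,-0.005,1],[0,0,0,0,0,-0.005,1],[0,0,0,0,0,0,1],[0,0,0,0,0,0,1]]]}}

```text
time_s: 14.75
ee_pos: [570.2, 220.1, 184.9]
ee_rot: [180.0, 0.0, 5.2]
force: [-0.0, -0.1, -3.1]
gripper_width: 41.4
gripper_force: 30.0
```

>>> {"method": "send_rows", "body": {"targets": [[[0,0,0,0,0,-0.005,1],[0,0,0,0,0,0,1],[0,0,0,0,0,0,1]]]}}

```text
time_s: 15.05
ee_pos: [570.2, 220.1, 183.9]
ee_rot: [180.0, 0.0, 5.2]
force: [-0.0, -0.1, -3.7]
gripper_width: 41.6
gripper_force: 30.0
```

>>> {"method": "send_rows", "body": {"targets": [[[0,0,0,0,0,-0.005,1],[0,0,0,0,0,0,1],[0,0,0,0,0,0,1]]]}}

```text
time_s: 15.35
ee_pos: [570.2, 220.1, 182.9]
ee_rot: [180.0, 0.0, 5.2]
force: [-0.5, 0.1, -3.8]
gripper_width: 41.6
gripper_force: 30.0
```

>>> {"method": "send_rows", "body": {"targets": [[[0,0,0,0,0,-0.003,1],[0,0,0,0,0,0,1],[0,0,0,0,0,0,1]]]}}

```text
time_s: 15.65
ee_pos: [570.2, 220.1, 182.4]
ee_rot: [180.0, 0.0, 5.2]
force: [-0.9, -0.6, -3.2]
gripper_width: 41.5
gripper_force: 30.0
```

>>> {"method": "send_rows", "body": {"targets": [[[0,0,0,0,0,-0.003,1],[0,0,0,0,0,0,1],[0,0,0,0,0,0,1]]]}}

```text
time_s: 15.95
ee_pos: [570.2, 220.1, 181.8]
ee_rot: [180.0, 0.0, 5.2]
force: [-0.0, -0.1, -3.1]
gripper_width: 41.7
gripper_force: 30.0
```

>>> {"method": "send_rows", "body": {"targets": [[[0,0,0,0,0,-0.003,1],[0,0,0,0,0,0,1],[0,0,0,0,0,0,1]]]}}

```text
time_s: 16.25
ee_pos: [570.2, 220.1, 181.5]
ee_rot: [180.0, -0.0, 5.2]
force: [-0.2, 0.4, -0.7]
gripper_width: 41.8
gripper_force: 30.0
```

>>> {"method": "send_rows", "body": {"targets": [[[0,0,0,0,0,-0.002,1],[0,0,0,0,0,0,1],[0,0,0,0,0,0,1],[0,0,0,0,0,0,1]]]}}

```text
time_s: 16.65
ee_pos: [570.3, 220.2, 181.2]
ee_rot: [-180.0, -0.0, 5.2]
force: [-1.9, 0.0, 1.9]
gripper_width: 41.4
gripper_force: 30.0
```

Run:
```python
from look import *
for i in range(3):
    s=env.state();print(s["time_s"],s["ee_pos"].round(2),s["force"].round(2),s["torque"].round(3));optics.grab_frame("wrist")
```

```text
16.65 [570.3 220.2 181.2] [-1.89  0.02  1.94] [-0.273  0.165 -0.035]
16.7 [570.27 220.22 181.2 ] [-1.32  1.04  2.11] [-0.266  0.191 -0.028]
16.75 [570.3  220.22 181.21] [-1.78 -0.57  3.32] [-0.255  0.224 -0.078]
```

Contact came at TCP z 181.5, matching the depth estimate. The load leans toward the saddle side, so I'll tilt slightly to seat the slot side as well.

>>> {"method": "send_rows", "body": {"targets": [[[-0.002,0,0,0,0,0,1],[0,0,0,0,0,0,1],[0,0,0,0,0,0,1],[0,0,0,0,0,0,1]]]}}

```text
time_s: 17.2
ee_pos: [570.3, 220.2, 181.1]
ee_rot: [179.8, -0.0, 5.2]
force: [-2.1, -0.8, 5.2]
gripper_width: 41.6
gripper_force: 30.0
```

Run:
```python
from look import *
for i in range(3):
    s=env.state();print(s["time_s"],s["ee_pos"].round(2),s["ee_rot"].round(2),s["force"].round(2),s["torque"].round(3));optics.grab_frame("wrist")
```

```text
17.2 [570.32 220.24 181.14] [ 1.7983e+02 -2.0000e-02  5.1600e+00] [-2.08 -0.84  5.24] [-0.127  0.288 -0.049]
17.25 [570.34 220.21 181.14] [ 1.7983e+02 -2.0000e-02  5.1500e+00] [-1.2  -0.05  4.56] [-0.136  0.329 -0.022]
17.3 [570.32 220.25 181.11] [ 1.7983e+02 -1.0000e-02  5.1500e+00] [-2.34 -0.2   5.59] [-0.115  0.358 -0.049]
```

>>> {"method": "send_rows", "body": {"targets": [[[0,0,0,0,0,0.001,1],[0,0,0,0,0,0,0.04],[0,0,0,0,0,0,0.0],[0,0,0,0,0,0,-0.06],[0,0,0,0,0,0,-0.12],[0,0,0,0,0,0,-0.18],[0,0,0,0,0,0,-0.24],[0,0,0,0,0,0,-0.3],[0,0,0,0,0,0,-0.4],[0,0,0,0,0,0,-0.5],[0,0,0,0,0,0,-0.7],[0,0,0,0,0,0,-1]]]}}

```text
time_s: 18.55
ee_pos: [570.0, 220.5, 180.6]
ee_rot: [179.8, 0.1, 5.2]
force: [0.4, -0.2, 0.3]
gripper_width: 80.9
gripper_force: 0.0
```

>>> {"method": "send_rows", "body": {"targets": [[[0,0,0,0,0,0,-1],[0,0,0,0,0,0,-1],[0,0,0,0,0,0,-1]]]}}

```text
time_s: 18.85
ee_pos: [570.2, 220.2, 181.0]
ee_rot: [179.8, 0.0, 5.2]
force: [0.8, -0.4, -0.4]
gripper_width: 91.2
gripper_force: 0.0
```

Released. I'll rise clear and check.

>>> {"method": "send_rows", "body": {"targets": [[[0,0,0,0,0,0.05,-1],[0,0,0,0,0,0.1,-1],[0,0,0,0,0,0.15,-1],[0,0,0,0,0,0.15,-1],[0,0,0,-0.1,0,0.1,-1],[0,0,0,-0.1,0,0,-1],[0,0,0,0,0,0,-1],[0,0,0,0,0,0,-1],[0,0,0,0,0,0,-1]]]}}

```text
time_s: 19.75
ee_pos: [530.7, 220.1, 290.7]
ee_rot: [179.8, 0.0, 5.1]
force: [-0.3, -0.4, -0.6]
gripper_width: 91.2
gripper_force: 0.0
```

Run:
```python
from look import *
s=env.state();print(s["time_s"],s["ee_pos"],s["force"])
look("w6",[("guard",171),("guard_lug",202),("guard_tab",202)])
f=np.load("w6.npz");K,R,t=f["K"],f["R"],f["t"];d=f["d"][:235]
vv,uu=np.mgrid[0:235,0:560];z=d.ravel();q=np.linalg.inv(K)@np.vstack([uu.ravel(),vv.ravel(),np.ones(uu.size)])*z
p=((q.T-t)@R)[z>0]
a=np.radians(5.1);B=np.array([[np.cos(a),np.sin(a)],[-np.sin(a),np.cos(a)]])
l=(p[:,:2]-[570.4,220.2])@B.T; h=p[:,2]
for lo,hi in((10,30),(-40,-15)):
    m=(h>205)&(h<222)&(l[:,1]>lo)&(l[:,1]<hi)&(abs(l[:,0])<20);print("top",m.sum(),np.percentile(l[m],[2,98],axis=0).round(1) if m.any() else 0,np.median(h[m]))
for lo,hi in((-62,-36),(30,62)):
    m=(h>170)&(h<190)&(l[:,1]>lo)&(l[:,1]<hi)&(abs(l[:,0])<12);print("tube z",np.percentile(h[m],95),l[m][:,0].max())
cv2.imwrite("pics/w6c.png",cv2.resize(f["im"][60:240,130:430,::-1],None,fx=2.5,fy=2.5))
```

```text
19.75 [530.73630663 220.08310657 290.72150383] [-0.32913813 -0.38995853 -0.61181316]
guard 0.84 [276.7 160.1] z 171 [569.8 226.2 171. ] depth [570.4 226.3 176.8]
guard_lug 0.59 [249.2 169.6] z 202 [563.8 246.4 202. ] depth [541.2 259.7  22.2]
guard_tab 0.67 [324.9 165.9] z 202 [571.6 189.8 202. ] depth [572.5 191.2 211.7]
top 269 [[-12.1  18. ]
 [  8.9  23.9]] 211.81670426890045
top 273 [[-12.2 -29.6]
 [  8.9 -23.9]] 211.76360511090752
tube z 177.86208954198608 6.832153699333534
tube z 177.90835329075577 6.842879581387834
```

View pics/w6c.png

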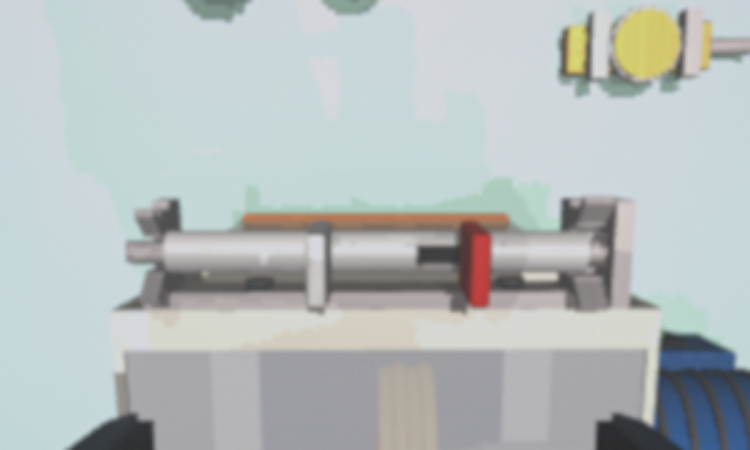

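The view shows both seats filled: stub in the slot at (145,250) and pin end at the eye at (600,250). The tube is level, the lug–tab span is about 54 mm (pin home), and the guard sits 3 mm off in y, within tolerance.

```bash
python3 -c "
from workcell import env
print(env.job_done())"
```

```text
the job is handed in; nothing more can be done
None
```

The clear guard now hangs level on the buff unit, with the pin out and the gripper clear, and the job was handed in at about 20 s; no verdict came back.

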